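# Tighten a jar lid in a one-handed jar clamp

## Robot

A 6-joint arm with a two-finger parallel gripper is mounted at the origin on a cart in front of the work surface, level with it; the furniture and walls round the work are solid. World frame = base frame: x ahead of the robot, y to its left, z up, the work surface at z = 0. Lengths are in m, angles in rad, forces in N, time in s.
With the tool pointing down it reaches from about 0.35 to 0.975 m from the base axis. Payload 17.4 kg.
Tool frame: the origin (TCP) lies at the very end of the fingers, on their centre line; the grasp point (between the pads) lies 19 mm behind it; z points along the fingers, y is the line along which they close (so a half turn about z gives the same grasp; the last joint's range is limited). The gripper opens to 85 mm and grips with 20 to 120 N. Pads are 22 mm wide; open, the fingers measure 114 mm over their backs; the gripper's body (76 mm by 85 mm) begins 54 mm behind the grasp point. The pads swing forward as they close: fully open they stand 13 mm farther back than shut.
Start: joints at [-1.205, 0.116, 1.442, -0, 1.584, -0.038], TCP at [0.265, -0.621, 0.231] pointing down, gripper open.
Joint ranges: [-2.83, 2.83], [-0.83, 2.19], [0.07, 2.5], [-1.14, 4.28], [0.01, 3], [-2.97, 2.97]. Speed limits (rad/s): [1.89, 1.89, 2.22, 3.14, 3.14, 3.14].

## Interface

Orientations are given as a 3x3 rotation matrix whose columns are the frame's x, y, z axes.
In Python, from workcell import ctrl, viewer gives the robot as it stands. The module is installed in compiled form; this text tells all that it offers.
- The arm moves only by the tool apply_moves, never from a script. Its argument "rows" is a list of rows, each an object with "gripper": the finger opening in cm, from 0 to 8.54; "xyz": the shift along the tool's x, y, z in cm, a list of three; "turn": the turn about the tool's z in rad. In form: [{"gripper": gripper, "xyz": [x, y, z], "turn": turn}, ...]. A call has 1 to 20 rows; each row is the pose to reach, as a shift and turn from the pose commanded when the call began, along the tool's axes at that moment; what a row does not reach only later rows make up. A row lasts 1/10 s, in which the tool goes at most 50 mm and 8.59 degrees, less where a joint would pass 70% of its speed; a pose out of reach is approached as far as the arm can. A call with a gripper value outside its range is refused whole. The fingers move at their own pace and stop on an object; "newtons" is the grip in N (left out, the last holds). Time passes only in rows, so rows that repeat a pose let the fingers close. It gives the time, the measured TCP pose, the force, the opening and the grip force at its end, in the units of the state.
- ctrl.get_obs(): the state, without advancing time (a new reading comes with each control period).
- viewer.read_camera(name): name is "scene" or "top"; returns the picture (384x512x3 uint8, red, green, blue); there is no depth.
- viewer.camera_info(name): a dict with "fx", "fy", "cx", "cy" (pixels), "extrinsics" (4x4, takes a point from world to camera coordinates). Camera axes: x right, y up, looking along -z (the intrinsics and any distortion apply to the point x, -y, -z); pixel columns grow to the right and rows downward; lengths in m; the calibration is good to about 2 mm. A picture is of the moment at which its call begins. camera_info takes no time and is no camera call.
- ctrl.sign_off(): hands the job in; it is judged then, once.
The state is a dict: "clock": time; "joint_pos": joint angles; "dq": joint speeds; "joint_torque": joint torques, N m; "eef_pos": TCP position; "orientation": TCP orientation; "contact_force": force on the tool from outside, world axes, zero at the start; "ft_torque": the same for the moment, N m; "grip_width": finger opening in m; "grasp_force": force on a finger pad.
Only numpy, scipy, OpenCV 4.12 (cv2) and the standard library are available. Lean on these libraries where they do the work, as an engineer would, in place of code of your own. Each camera call takes 0.05 s, during which the arm holds its last target. There are 200 camera calls.

## Task

The lid of the amber jar was only left resting on its thread, and with one hand the jar just spins along. Lock the jar in the clamp by pressing the red handle down until it snaps over centre and stays down by itself (press steadily, do not ram it), screw the lid clockwise until you feel it come fully home, without wrenching the jar round in the jaws, then flick the black release lever down so that the handle springs open. Leave the jar standing free and upright in its place on the clamp board, lid home, and do not disturb the things around it.

Things in the scene. Friction and masses are not known exactly. Their poses are not given: they have to be found in the camera images.
- clamp: Fixed one-handed jar clamp: wooden board 285 x 86 mm, top at 22 mm, grey V rest at one end, steel toggle clamp with red handle at the other. Origin: on the worktop below the axis of the jar seated in the V. x axis: along the board from handle to V rest (board from x = -225 to +60 mm), z up. V and jaw reach up to 77 mm. Locked, it holds the jar with about 30 N.
- jaw: Rubber-faced jaw, 36 mm wide, 30 mm high, sprung; origin: centre of its face, 62 mm above the worktop, looking to the clamp's +x. The handle pushes it 14 mm in +x; open, it stands 41 mm from the jar's seat axis, so the jar is loose between jaw and V.
- handle (a joint): Red clamp handle, rad: 0 = open (57 deg up, light spring), 0.995 = down on its soft stop. Dead centre at 0.873: past it the clamped jar keeps the handle down, before it the handle springs back up. Hinge along the clamp's y axis at x = -105, z = 62 mm in its frame. Pressing at the grip takes up to 5 to 7 N from where the jaw meets the jar (about 0.4), less and less towards centre.
- handle_grip (a point): Where to press the handle: flat top of the ribbed red grip (20 mm wide, 18 mm thick, its end 11 mm farther out), 62 mm from the hinge. In the clamp's frame at x = -131, z = 119 mm when open, x = -167, z = 71 mm when fully down; its z axis is square to the grip. The soft grip yields about 1 mm for 3 N, up to 7 mm.
- release (a joint): Black release lever, rad: 0 = at rest, 0.32 = fully down. A rocker below the handle, sprung back up: pressing its paddle down lifts the locked handle back past dead centre at about 0.2 rad and takes 1 to 3 N. Pivot along the clamp's y axis at x = -142, z = 40 mm in its frame.
- release_paddle (a point): Middle of the top of the release lever's ribbed black paddle (26 x 34 mm), beyond the end of the handle; at rest at x = -206, z = 52 mm in the clamp's frame. It goes down 20 mm. When released, the handle springs up on the jar's side of it; the handle's end, 73 mm from the hinge, stays 28 mm or more from the paddle's middle.
- jar: Amber glass jar, 62 mm across, 102 mm high with the lid home, about 0.38 kg; origin: centre of its underside. Stands loose and upright on the clamp's board, 2 to 8 mm short of its seat in the V, x axis within 0.03 rad of the clamp's. Clamped, friction alone holds it: 0.8 to 1.2 N m about its axis wrench it round.
- lid_top (a point): Centre of the top of the jar's round black ribbed lid (64 mm across, 22 mm high); the frame does not turn with it. It screws home clockwise seen from above, 5 mm a turn: 102.0 mm above the jar's origin when home, 0.2 to 1.1 mm higher at the start (0.3 to 1.4 rad to go). It turns stiffly, about 0.16 N m, more than the loose jar's grip on the board, and stops dead when home.
- glass_cup: Clear glass cup, 72 mm across, 62 mm high, origin under its middle; a bystander, not to be moved.
- shaker: Salt shaker, 44 mm across, 90 mm high, origin under its middle; a bystander, not to be moved.
- sachet_3: Pale sachet lying flat, 30 x 75 x 9 mm, origin under its middle; a bystander, not to be moved.
There are look-alikes about, which are no part of the job. What is shaped like the jar but purple is not meant.

How it is judged:
On the way, in this order (a step that is already met when the one before it is completed fails the run):
1. the clamp is locked over centre: the handle stays down with nothing touching it and the jaw presses on the jar (value of joint handle above 0.93 rad and contact force between jaw and jar above 12 N and contact force between the fingers and handle below 0.5 N), for 0.2 s.
2. the lid is screwed home while the clamp holds the jar (value of joint handle above 0.93 rad and contact force between jaw and jar above 12 N and z of lid_top in the frame of jar below 0.1021 m), for 0.2 s.
3. the release lever is pressed while the handle is still down (value of joint release above 0.08 rad and value of joint handle above 0.8 rad and contact force between the fingers and release above 0.3 N), for 0.02 s.
At the end, for the whole second after the job is handed in: Handle up (under 0.3 rad), release lever at rest (under 0.06), jaw off the jar, lid home (top under 102.1 mm above the jar's origin), jar still and upright (within 0.08 rad) on the board, origin within 32 mm of the clamp's (22 mm of it height), x axis within 0.2 rad of the clamp's (value of joint handle below 0.3 rad and contact force between jaw and jar below 0.5 N and z of lid_top in the frame of jar below 0.1021 m and angle between jar's own z axis and vertical below 0.08 rad and angle between the x axis of jar and the x axis of clamp, either way round below 0.2 rad and distance between jar and clamp below 0.032 m and z of jar in the frame of clamp below 0.026 m and linear speed of jar below 0.02 m/s and value of joint release below 0.06 rad); the robot touches nothing.
It fails at once if the jar is wrenched or spun round: its x axis more than 0.2 rad from the clamp's (angle between the x axis of jar and the x axis of clamp, either way round above 0.2 rad).
It fails at once if the handle is rammed: pressed with more than 45 N (contact force between the fingers and handle above 45 N).
It fails at once if the jar is tipped by more than 0.2 rad or lifted off the board by more than 15 mm (angle between jar's own z axis and vertical above 0.2 rad or z of jar in the frame of clamp above 0.037 m).
It fails at once if a bystander is pushed by more than 20 mm or tipped over (distance of any of glass_cup, shaker, sachet_3 from where it was at the start of the episode above 0.02 m or angle between any of glass_cup, shaker, sachet_3's own z axis and vertical above 0.4 rad).
It also fails if it takes over 72 s, if anything falls off the work surface, if the arm or the gripper's body presses on something with over 40 N, if the wrist force passes 120 N, or if a joint passes its speed limit or range.

## Working session

There is one attempt and no reset: what is moved stays moved. The work goes in short steps, Python scripts to look and compute and a tool call to move; the robot and the scene stay as the last step left them, time stands still between calls to the robot, and variables do not carry over. Pictures are saved under pics/ and viewed, at most 10 in all, crops included, and the job is handed in when it is done.

Besides the shell and the picture viewer there is one more tool, called after "Request:" by a JSON object that holds its "api" and its "payload", one argument or row to a line. apply_moves: Moves the arm, as the interface text tells. Its arguments: {"type":"object","properties":{"rows":{"type":"array","items":{"type":"object","properties":{"gripper":{"type":"number"},"xyz":{"type":"array","items":{"type":"number"}},"turn":{"type":"number"}}}},"newtons":{"type":"number"}},"required":["rows"]}

```bash
mkdir -p pics; cat > h.py <<'E'
import numpy as np, cv2
from workcell import ctrl, viewer
def cam(n):
    i=viewer.camera_info(n); return i,np.array(i["extrinsics"])
def proj(n,P):
    i,E=cam(n); p=E@np.append(P,1); return i["fx"]*p[0]/-p[2]+i["cx"], i["fy"]*-p[1]/-p[2]+i["cy"]
def ray(n,u,v,z):
    i,E=cam(n); d=np.array([(u-i["cx"])/i["fx"],-(v-i["cy"])/i["fy"],-1.]); R=E[:3,:3];o=-R.T@E[:3,3];d=R.T@d
    return o+d*(z-o[2])/d[2]
E
python3 - <<'E'
from h import *
for n in("scene","top"):
    im=viewer.read_camera(n); cv2.imwrite(f"pics/{n}0.png",im[:,:,::-1]); print({k:(np.round(v,4).tolist() if k=="extrinsics" else v) for k,v in viewer.camera_info(n).items()})
o=ctrl.get_obs();print(o["clock"],o["eef_pos"],o["orientation"],o["contact_force"])
E
```

```text
{'fx': 437.230578299187, 'fy': 437.230578299187, 'cx': 245.07043013731223, 'cy': 193.3799268856552, 'extrinsics': [[0.8544, -0.5196, 0.0, -0.6495], [0.3948, 0.6492, 0.6502, -0.0754], [-0.3379, -0.5555, 0.7598, -1.1879], [0.0, 0.0, 0.0, 1.0]]}
{'fx': 411.3455154150163, 'fy': 411.3455154150163, 'cx': 253.3464045521765, 'cy': 193.65073962519614, 'extrinsics': [[-0.0217, -0.9994, 0.0272, -0.3446], [0.9962, -0.0193, 0.0849, -0.5838], [-0.0843, 0.0289, 0.996, -0.9429], [0.0, 0.0, 0.0, 1.0]]}
0.1 [ 0.26514097 -0.62056008  0.23063741] [[ 9.19580358e-01  3.92901785e-01 -3.91516060e-04]
 [ 3.92901979e-01 -9.19579842e-01  9.74194164e-04]
 [ 2.27323491e-05 -1.04967725e-03 -9.99999449e-01]] [-0.21097256 -0.90193526 -1.12921959]
```

View pics/scene0.png

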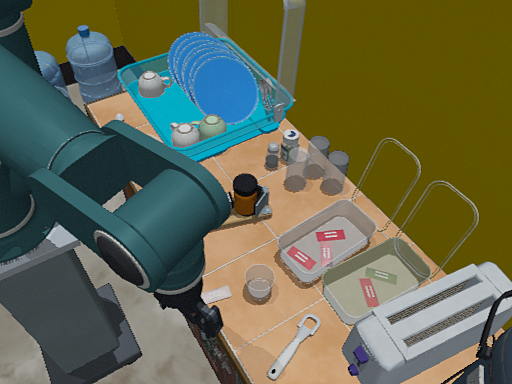

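View pics/top0.png

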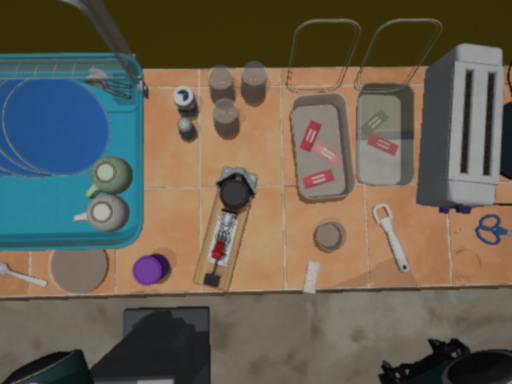

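The top view shows the jar lid at (235,193), the red handle at (217,250) and the black paddle at (213,281). The cup is at (329,236), the sachet at (312,277), and the purple decoy at (151,270). Next I'll zoom in and measure.

```bash
python3 - <<'E'
from h import *
im=cv2.imread("pics/top0.png")
cv2.imwrite("pics/topc.png",cv2.resize(im[155:300,180:300],None,fx=4.8,fy=4.0,interpolation=cv2.INTER_CUBIC)[:580])
hsv=cv2.cvtColor(im,cv2.COLOR_BGR2HSV)
sub=np.zeros(im.shape[:2],bool);sub[155:300,190:270]=1
def comps(m,name,zs,amin=25):
    n,l,s,c=cv2.connectedComponentsWithStats((m&sub).astype(np.uint8))
    for k in range(1,n):
        if s[k,4]>amin: print(name,s[k].tolist(),c[k].round(1),[ray("top",*c[k],z).round(4).tolist() for z in zs])
comps(hsv[...,2]<60,"black",[.124,.052])
comps((hsv[...,1]>150)&((hsv[...,0]<6)|(hsv[...,0]>172)),"red",[.11])
wood=(hsv[...,0]>12)&(hsv[...,0]<28)&(hsv[...,1]>60)
m=wood&sub
print(hsv[240,205:245].tolist())
E
```

```text
black [217, 173, 37, 42, 918] [234.5 192.5] [[0.5718, -0.3137, 0.124], [0.5782, -0.3125, 0.052]]
black [205, 272, 14, 14, 137] [211.5 279.4] [[0.3905, -0.2624, 0.124], [0.3819, -0.257, 0.052]]
red [213, 241, 11, 18, 140] [218.1 249.5] [[0.4514, -0.2761, 0.11]]
[[17, 111, 138], [17, 111, 147], [16, 110, 153], [16, 109, 159], [17, 109, 162], [16, 98, 158], [14, 49, 150], [14, 16, 171], [17, 10, 178], [15, 9, 171], [170, 5, 142], [173, 21, 99], [178, 90, 88], [179, 109, 101], [179, 107, 100], [178, 103, 87], [179, 69, 81], [174, 48, 85], [167, 25, 90], [150, 10, 78], [110, 11, 72], [113, 11, 89], [108, 11, 120], [110, 6, 122], [120, 5, 105], [0, 4, 131], [15, 9, 167], [15, 15, 166], [16, 47, 146], [17, 98, 151], [17, 111, 159], [17, 112, 160], [17, 111, 158], [16, 111, 152], [17, 110, 141], [16, 112, 123], [16, 108, 127], [16, 106, 166], [15, 106, 178], [15, 105, 179]]
```

View pics/topc.png

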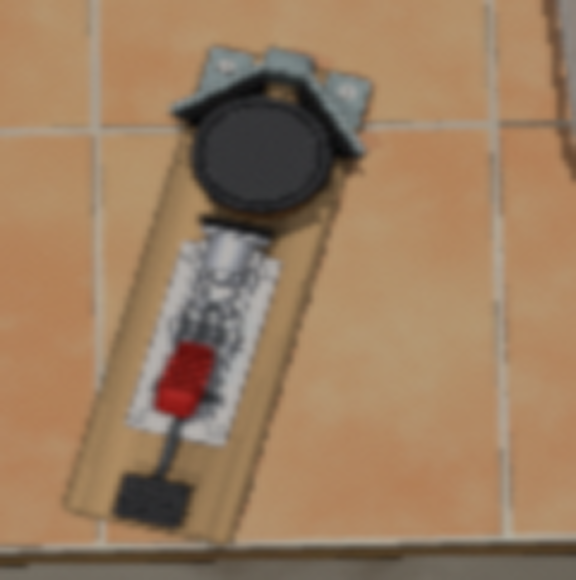

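The zoomed crop shows the open jaw, the jar short of the V, the red grip at about (185,380), the paddle at (152,500), and the board's near corners at (65,507) and (230,545).

```bash
python3 - <<'E'
from h import *
px=lambda x,y:(180+(x+.5)/4.8-.5,155+(y+.5)/4-.5)
L=ray("top",*px(262,154),.1245);P=ray("top",*px(153,500),.052)
c1=ray("top",*px(65,507),.022);c2=ray("top",*px(230,543),.022)
r=ray("top",*px(190,358),.119)
print("lid",L,"pad",P,"d",np.linalg.norm((L-P)[:2]),"corners",c1,c2,np.linalg.norm(c1-c2),(c1+c2)/2)
for a,b in((L,P),(L,(c1+c2)/2)):
    d=(a-b)[:2];print("yaw",np.arctan2(d[1],d[0]),np.hypot(*d))
d=(c1-c2);print("perp yaw",np.arctan2(d[1],d[0])-np.pi/2)
# edges
l1=ray("top",*px(65,507),.022);l2=ray("top",*px(172,190),.022);r2=ray("top",*px(335,225),.022)
for a,b in((l1,l2),(c2,r2)):
    d=b-a;print("edge yaw",np.arctan2(d[1],d[0]))
# scene lid check
im=cv2.imread("pics/scene0.png");h=cv2.cvtColor(im,cv2.COLOR_BGR2HSV)
m=(h[...,2]<55);s=np.zeros_like(m);s[168:195,228:265]=1;ys,xs=np.where(m&s)
print("scene lid black",xs.min(),xs.max(),ys.min(),ys.max(),xs.mean(),ys.mean(),"proj",proj("scene",L),proj("scene",L-[0,0,.022]))
cv2.imwrite("pics/sc.png",cv2.resize(im[160:240,190:290],None,fx=6,fy=6,interpolation=cv2.INTER_CUBIC))
E
```

```text
lid [ 0.57048425 -0.31295401  0.1245    ] pad [ 0.38135649 -0.2568604   0.052     ] d 0.19727088992207287 corners [ 0.37481034 -0.21192325  0.022     ] [ 0.35211553 -0.29157497  0.022     ] 0.08282179964814464 [ 0.36346294 -0.25174911  0.022     ]
yaw -0.28832645843770904 0.19727088992207287
yaw -0.28745698970431327 0.21587928741504667
perp yaw -0.27757032483764865
edge yaw -0.2874962330664235
edge yaw -0.2894031720867134
scene lid black 229 263 174 194 246.0910973084886 185.07867494824018 proj (np.float64(245.27859605174982), np.float64(182.5185968087882)) (np.float64(245.2753004936616), np.float64(188.2192230964914))
```

View pics/sc.png

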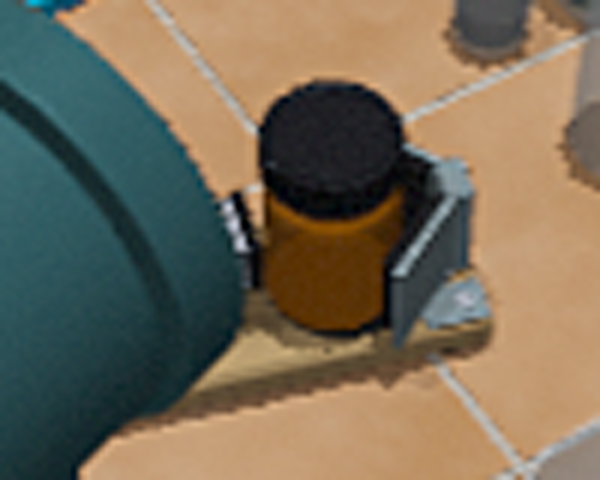

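Both views agree on the lid. That puts the clamp origin at about (0.579, -0.3155) with yaw -0.288, and the jar about 8 mm short of its seat. Next I'll work out the approach to the handle.

```bash
cat >> h.py <<'E'
O=np.array([.579,-.3155,0]);YAW=-.288
def c2w(x,y,z): c,s=np.cos(YAW),np.sin(YAW); return O+[c*x-s*y,s*x+c*y,z]
def w2c(p): c,s=np.cos(YAW),np.sin(YAW); d=p-O; return np.array([c*d[0]+s*d[1],-s*d[0]+c*d[1],d[2]])*1000
def st():
    o=ctrl.get_obs();R=np.array(o["orientation"]);p=np.array(o["eef_pos"])
    print("t",round(o["clock"],2),"clamp mm",w2c(p).round(1),"yaw",round(np.arctan2(R[1,0],R[0,0]),4),"F",np.round(o["contact_force"],2),"T",np.round(o["ft_torque"],3),"q6",round(o["joint_pos"][5],3),"grip",round(o["grip_width"],4),round(o["grasp_force"],1));return p,R
def to(x,y,z,yaw=YAW):
    p,R=st();print("cm",(R.T@(c2w(x/1e3,y/1e3,z/1e3)-p)*100).round(2),"turn",round(np.arctan2(R[1,0],R[0,0])-yaw,4))
E
python3 -c "
from h import *
to(-105,0,200)"
```

```text
t 0.1 clamp mm [-214.3 -381.6  230.6] yaw 0.4038 F [-0.21 -0.9  -1.13] T [ 0.055 -0.007  0.002] q6 -0.038 grip 0.0855 0.0
cm [ 32.76 -22.42   3.09] turn 0.6918
```

Request:
{"api": "apply_moves", "payload": {
  "rows": [
    {"gripper": 0,"xyz": [16,-11,0],"turn": 0.35},
    {"gripper": 0,"xyz": [32.76,-22.42,3.0],"turn": 0.692},
    {"gripper": 0,"xyz": [32.76,-22.42,3.0],"turn": 0.692},
    {"gripper": 0,"xyz": [32.76,-22.42,3.0],"turn": 0.692},
    {"gripper": 0,"xyz": [32.76,-22.42,3.0],"turn": 0.692},
    {"gripper": 0,"xyz": [32.76,-22.42,3.0],"turn": 0.692},
    {"gripper": 0,"xyz": [32.76,-22.42,3.0],"turn": 0.692},
    {"gripper": 0,"xyz": [32.76,-22.42,3.0],"turn": 0.692},
    {"gripper": 0,"xyz": [32.76,-22.42,3.0],"turn": 0.692},
    {"gripper": 0,"xyz": [32.76,-22.42,3.0],"turn": 0.692},
    {"gripper": 0,"xyz": [32.76,-22.42,3.0],"turn": 0.692},
    {"gripper": 0,"xyz": [32.76,-22.42,3.0],"turn": 0.692},
    {"gripper": 0,"xyz": [32.76,-22.42,3.0],"turn": 0.692}
  ]
}}

```text
clock: 1.4
eef_pos: [0.4779, -0.2867, 0.2013]
orientation: [[0.958, -0.286, -0.0], [-0.286, -0.958, -0.0], [-0.0, 0.0, -1.0]]
contact_force: [0.3, -0.1, 0.3]
grip_width: 0.0002
grasp_force: 0.0
```

```bash
python3 - <<'E'
from h import *
st()
im=viewer.read_camera("top");cv2.imwrite("pics/t2.png",cv2.resize(im[150:310,160:300,::-1],None,fx=3.6,fy=3.6,interpolation=cv2.INTER_CUBIC))
h=57*np.pi/180
for q in np.arange(0,1.01,.1):
    e=h-q;r=62;print(round(q,2),"corner",round(-105-r*np.cos(e)+9*np.sin(e),1),round(62+r*np.sin(e)+9*np.cos(e),1))
E
```

```text
t 1.4 clamp mm [-105.1   -1.1  201.3] yaw -0.2898 F [ 0.35 -0.05  0.33] T [-0.011  0.03   0.013] q6 1.274 grip 0.0002 0.0
0.0 corner -131.2 118.9
0.1 corner -136.8 116.0
0.2 corner -142.0 112.6
0.3 corner -146.9 108.6
0.4 corner -151.3 104.2
0.5 corner -155.3 99.4
0.6 corner -158.8 94.2
0.7 corner -161.7 88.6
0.8 corner -164.1 82.8
0.9 corner -165.9 76.8
1.0 corner -167.0 70.7
```

View pics/t2.png

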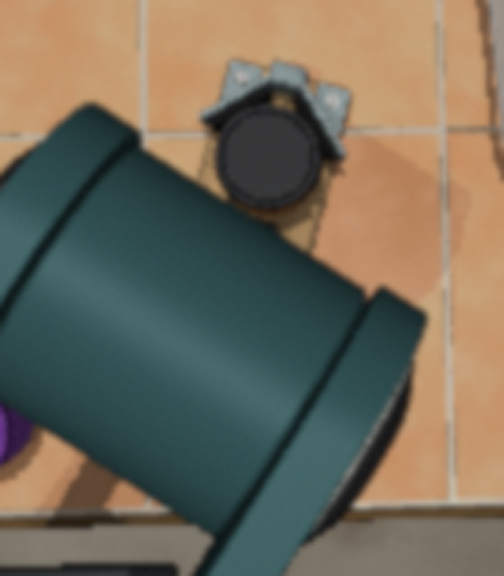

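Request:
{"api": "apply_moves", "payload": {
  "rows": [
    {"gripper": 0,"xyz": [0.3,-0.1,4],"turn": 0},
    {"gripper": 0,"xyz": [0.3,-0.1,7],"turn": 0},
    {"gripper": 0,"xyz": [-0.5,-0.1,7.8],"turn": 0},
    {"gripper": 0,"xyz": [-1.5,-0.1,8.24],"turn": 0},
    {"gripper": 0,"xyz": [-2.1,-0.1,8.53],"turn": 0},
    {"gripper": 0,"xyz": [-2.6,-0.1,8.87],"turn": 0},
    {"gripper": 0,"xyz": [-2.6,-0.1,8.87],"turn": 0}
  ]
}}

```text
clock: 2.15
eef_pos: [0.4534, -0.2776, 0.1135]
orientation: [[0.959, -0.284, 0.001], [-0.284, -0.959, -0.001], [0.001, 0.001, -1.0]]
contact_force: [-0.0, 0.1, 0.7]
grip_width: -0.0001
grasp_force: 0.3
```

```bash
python3 -c "
from h import *
st()"
```

```text
t 2.15 clamp mm [-131.2    0.7  113.5] yaw -0.2885 F [-0.03  0.07  0.7 ] T [ 0.016 -0.043  0.012] q6 1.262 grip -0.0001 0.3
```

Request:
{"api": "apply_moves", "payload": {
  "rows": [
    {"gripper": 0,"xyz": [-0.5,0.05,0.4],"turn": 0},
    {"gripper": 0,"xyz": [-0.9,0.05,0.84],"turn": 0},
    {"gripper": 0,"xyz": [-1.3,0.05,1.33],"turn": 0},
    {"gripper": 0,"xyz": [-1.6,0.05,1.83],"turn": 0},
    {"gripper": 0,"xyz": [-1.6,0.05,1.83],"turn": 0}
  ]
}}

```text
clock: 2.65
eef_pos: [0.438, -0.2736, 0.0946]
orientation: [[0.959, -0.284, 0.0], [-0.284, -0.959, -0.001], [0.001, 0.001, -1.0]]
contact_force: [-1.2, -0.1, 11.0]
grip_width: -0.0
grasp_force: 5.0
```

```bash
python3 -c "
from h import *
st()"
```

```text
t 2.65 clamp mm [-147.1    0.2   94.6] yaw -0.2883 F [-1.21 -0.12 11.  ] T [0.019 0.274 0.002] q6 1.252 grip -0.0 5.0
```

Request:
{"api": "apply_moves", "payload": {
  "rows": [
    {"gripper": 0,"xyz": [-0.5,0,0.3],"turn": 0},
    {"gripper": 0,"xyz": [-0.7,0,0.6],"turn": 0},
    {"gripper": 0,"xyz": [-0.9,0,1.0],"turn": 0},
    {"gripper": 0,"xyz": [-1.0,0,1.4],"turn": 0},
    {"gripper": 0,"xyz": [-1.1,0,1.8],"turn": 0},
    {"gripper": 0,"xyz": [-1.1,0,1.8],"turn": 0}
  ]
}}

```text
clock: 3.25
eef_pos: [0.4271, -0.2699, 0.0753]
orientation: [[0.959, -0.284, -0.001], [-0.284, -0.959, 0.001], [-0.002, -0.001, -1.0]]
contact_force: [0.1, -0.3, 0.4]
grip_width: -0.0005
grasp_force: 0.1
```

```bash
python3 -c "
from h import *
st()"
```

```text
t 3.25 clamp mm [-158.6    0.6   75.3] yaw -0.2882 F [ 0.06 -0.3   0.39] T [-0.015 -0.006 -0.031] q6 1.245 grip -0.0005 0.1
```

Request:
{"api": "apply_moves", "payload": {
  "rows": [
    {"gripper": 0,"xyz": [-0.2,0,0.2],"turn": 0},
    {"gripper": 0,"xyz": [-0.2,0,0.4],"turn": 0},
    {"gripper": 0,"xyz": [-0.2,0,0.6],"turn": 0},
    {"gripper": 0,"xyz": [-0.2,0,0.6],"turn": 0}
  ]
}}

```text
clock: 3.65
eef_pos: [0.4256, -0.2697, 0.0702]
orientation: [[0.959, -0.284, -0.0], [-0.284, -0.959, 0.0], [-0.001, -0.0, -1.0]]
contact_force: [-3.5, 1.6, 3.9]
grip_width: -0.0001
grasp_force: 2.1
```

```bash
python3 -c "
from h import *
st()"
```

```text
t 3.65 clamp mm [-160.1    0.4   70.2] yaw -0.2882 F [-3.5   1.62  3.92] T [0.236 0.58  0.024] q6 1.244 grip -0.0001 2.1
```

Request:
{"api": "apply_moves", "payload": {
  "rows": [
    {"gripper": 0,"xyz": [0,0,-1],"turn": 0},
    {"gripper": 0,"xyz": [0,0,-5],"turn": -0.1},
    {"gripper": 8.5,"xyz": [0,0,-10],"turn": -0.2},
    {"gripper": 8.5,"xyz": [0,0,-14],"turn": -0.35},
    {"gripper": 8.5,"xyz": [0,0,-14],"turn": -0.5},
    {"gripper": 8.5,"xyz": [0,0,-14],"turn": -0.65},
    {"gripper": 8.5,"xyz": [0,0,-14],"turn": -0.8},
    {"gripper": 8.5,"xyz": [0,0,-14],"turn": -0.8}
  ]
}}

```text
clock: 4.45
eef_pos: [0.4258, -0.2697, 0.2111]
orientation: [[0.87, 0.492, 0.001], [0.492, -0.87, -0.0], [0.0, 0.001, -1.0]]
contact_force: [-0.5, -0.6, 0.4]
grip_width: 0.0846
grasp_force: 0.0
```

```bash
python3 - <<'E'
from h import *
st()
im=viewer.read_camera("top")[...,::-1].copy();c=cv2.resize(im[150:310,160:300],None,fx=3.6,fy=3.6,interpolation=cv2.INTER_CUBIC)
s=viewer.read_camera("scene")[150:240,200:290,::-1];s=cv2.resize(s,(288,288),interpolation=cv2.INTER_CUBIC)
c2=np.zeros((576,792,3),np.uint8);c2[:,:504]=c;c2[:288,504:]=s;cv2.imwrite("pics/t3.png",c2)
E
```

```text
t 4.45 clamp mm [-159.8    0.4  211.1] yaw 0.5147 F [-0.5  -0.62  0.38] T [ 0.028  0.041 -0.017] q6 0.441 grip 0.0846 0.0
```

View pics/t3.png

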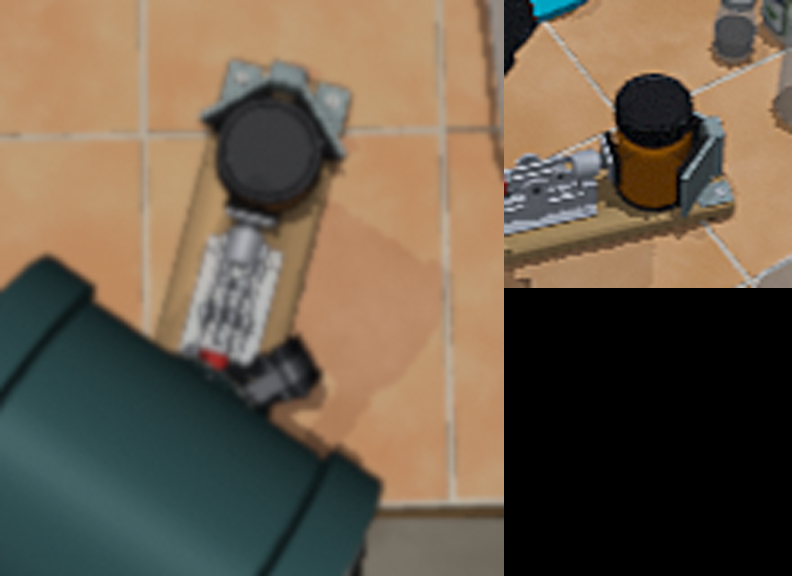

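The top view now shows the jaw pressed against the jar and the handle still down. The lid circle is centred near crop (269,149).

```bash
python3 - <<'E'
from h import *
for y in(147,150):
    L=ray("top",160+269.5/3.6-.5,150+(y+.5)/3.6-.5,.1245);print(L,w2c(L))
to(0,0,150,.5147)
E
```

```text
[ 0.57615041 -0.31342438  0.1245    ] [ -3.32177734   1.18074829 124.5       ]
[ 0.57436755 -0.31339264  0.1245    ] [ -5.04022595   0.70478684 124.5       ]
t 4.55 clamp mm [-159.9    0.4  210.8] yaw 0.5071 F [-0.72  0.28 -0.36] T [-0.    -0.054  0.02 ] q6 0.448 grip 0.0848 0.0
cm [11.16 11.44  6.08] turn -0.0076
```

Request:
{"api": "apply_moves", "payload": {
  "newtons": 20,
  "rows": [
    {"gripper": 8.5,"xyz": [4,4,2],"turn": 0},
    {"gripper": 8.5,"xyz": [8,8,4],"turn": 0},
    {"gripper": 8.5,"xyz": [11.1,11.25,5],"turn": 0},
    {"gripper": 8.5,"xyz": [11.1,11.25,5],"turn": 0},
    {"gripper": 8.5,"xyz": [11.1,11.25,6],"turn": 0},
    {"gripper": 8.5,"xyz": [11.1,11.25,8],"turn": 0},
    {"gripper": 8.5,"xyz": [11.1,11.25,10],"turn": 0},
    {"gripper": 8.5,"xyz": [11.1,11.25,11.9],"turn": 0},
    {"gripper": 8.5,"xyz": [11.1,11.25,11.9],"turn": 0}
  ]
}}

```text
clock: 5.45
eef_pos: [0.5759, -0.3127, 0.0887]
orientation: [[0.873, 0.487, -0.003], [0.487, -0.873, 0.002], [-0.002, -0.003, -1.0]]
contact_force: [0.4, 0.0, -0.5]
grip_width: 0.085
grasp_force: 0.0
```

```bash
python3 - <<'E'
from h import *
st()
c=cv2.resize(viewer.read_camera("scene")[130:240,180:300,::-1],None,fx=5,fy=5,interpolation=cv2.INTER_CUBIC);cv2.imwrite("pics/s4.png",c)
E
```

```text
t 5.45 clamp mm [-3.7  1.8 88.7] yaw 0.509 F [ 0.43  0.03 -0.52] T [-0.015 -0.004  0.016] q6 0.525 grip 0.085 0.0
```

View pics/s4.png

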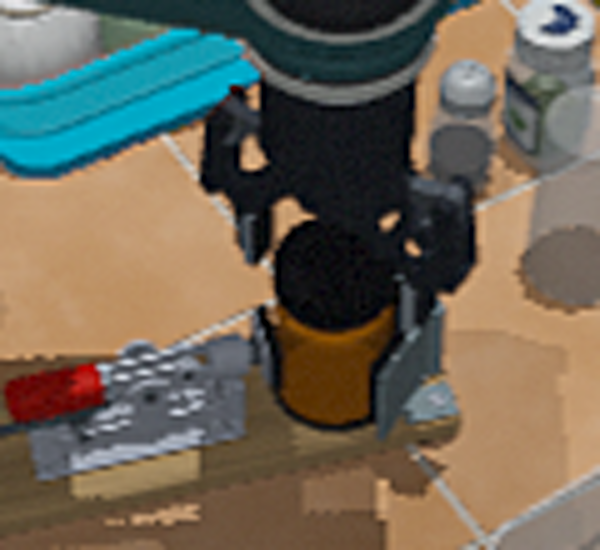

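The handle is still locked down, and the open pads straddle the lid above the V rest. I'll close gently.

Request:
{"api": "apply_moves", "payload": {
  "newtons": 20,
  "rows": [
    {"gripper": 7.2,"xyz": [0,0,0],"turn": 0},
    {"gripper": 6.8,"xyz": [0,0,0],"turn": 0},
    {"gripper": 6.6,"xyz": [0,0,0],"turn": 0},
    {"gripper": 6.4,"xyz": [0,0,0],"turn": 0},
    {"gripper": 6.2,"xyz": [0,0,0],"turn": 0},
    {"gripper": 6.0,"xyz": [0,0,0],"turn": 0},
    {"gripper": 5.8,"xyz": [0,0,0],"turn": 0},
    {"gripper": 5.8,"xyz": [0,0,0],"turn": 0},
    {"gripper": 5.8,"xyz": [0,0,0],"turn": 0}
  ]
}}

```text
clock: 6.4
eef_pos: [0.5774, -0.3115, 0.0936]
orientation: [[0.872, 0.49, -0.001], [0.49, -0.872, 0.003], [0.001, -0.003, -1.0]]
contact_force: [-13.4, 21.0, 16.9]
grip_width: 0.0634
grasp_force: 18.3
```

```bash
python3 -c "
from h import *
st()"
```

```text
t 6.4 clamp mm [-2.7  3.4 93.6] yaw 0.5119 F [-13.36  20.98  16.95] T [ 3.648  2.298 -0.104] q6 0.524 grip 0.0634 18.3
```

Request:
{"api": "apply_moves", "payload": {
  "rows": [
    {"gripper": 5.8,"xyz": [0,-0.05,-0.05],"turn": 0},
    {"gripper": 5.8,"xyz": [0,-0.1,-0.1],"turn": 0},
    {"gripper": 5.8,"xyz": [0,-0.1,-0.1],"turn": 0}
  ]
}}

```text
clock: 6.7
eef_pos: [0.5772, -0.3113, 0.094]
orientation: [[0.872, 0.49, 0.0], [0.49, -0.872, 0.002], [0.001, -0.001, -1.0]]
contact_force: [-5.5, 12.2, 7.7]
grip_width: 0.0638
grasp_force: 21.1
```

```bash
python3 -c "
from h import *
p,R=st();o=ctrl.get_obs();print('Ftool',R.T@o['contact_force'])"
```

```text
t 6.7 clamp mm [-2.9  3.5 94. ] yaw 0.5117 F [-5.51 12.24  7.74] T [ 2.307  1.048 -0.017] q6 0.524 grip 0.0638 21.1
Ftool [  1.20049632 -13.38417617  -7.71927133]
```

Request:
{"api": "apply_moves", "payload": {
  "rows": [
    {"gripper": 5.8,"xyz": [0,-0.1,-0.07],"turn": 0},
    {"gripper": 5.8,"xyz": [0,-0.11,-0.07],"turn": 0.03},
    {"gripper": 5.8,"xyz": [0,-0.11,-0.07],"turn": 0.08},
    {"gripper": 5.8,"xyz": [0,-0.11,-0.06],"turn": 0.12},
    {"gripper": 5.8,"xyz": [0,-0.11,-0.06],"turn": 0.16},
    {"gripper": 5.8,"xyz": [0,-0.11,-0.06],"turn": 0.16}
  ]
}}

```text
clock: 7.3
eef_pos: [0.5771, -0.3114, 0.0941]
orientation: [[0.939, 0.344, 0.002], [0.344, -0.939, -0.0], [0.001, 0.001, -1.0]]
contact_force: [2.3, 3.9, 2.1]
grip_width: 0.0632
grasp_force: 23.5
```

```bash
python3 -c "
from h import *
p,R=st();o=ctrl.get_obs();print('Ftool',R.T@o['contact_force'])"
```

```text
t 7.3 clamp mm [-3.   3.4 94.1] yaw 0.3509 F [2.32 3.92 2.06] T [ 0.851 -0.239 -0.034] q6 0.686 grip 0.0632 23.5
Ftool [ 3.5312067  -2.88112712 -2.05792202]
```

Request:
{"api": "apply_moves", "payload": {
  "rows": [
    {"gripper": 5.8,"xyz": [0,0,0],"turn": 0.05},
    {"gripper": 5.8,"xyz": [0,0,0.01],"turn": 0.1},
    {"gripper": 5.8,"xyz": [0,0,0.01],"turn": 0.15}
  ]
}}

```text
clock: 7.6
eef_pos: [0.5772, -0.3116, 0.094]
orientation: [[0.98, 0.2, 0.002], [0.2, -0.98, -0.0], [0.002, 0.001, -1.0]]
contact_force: [3.4, 1.7, 1.8]
grip_width: 0.0631
grasp_force: 23.5
```

```bash
python3 -c "
from h import *
p,R=st();o=ctrl.get_obs();print('Ftool',R.T@o['contact_force'],o['joint_torque'])"
```

```text
t 7.6 clamp mm [-2.8  3.2 94. ] yaw 0.201 F [3.42 1.65 1.85] T [ 0.535 -0.429  0.168] q6 0.836 grip 0.0631 23.5
Ftool [ 3.68679333 -0.93707979 -1.84099734] [ -2.49703377 -71.38955355 -58.56060505  -1.08996302   0.29452597
  -1.17337715]
```

Request:
{"api": "apply_moves", "payload": {
  "rows": [
    {"gripper": 5.8,"xyz": [0,0,0],"turn": 0.04},
    {"gripper": 5.8,"xyz": [0,0,0.01],"turn": 0.08},
    {"gripper": 5.8,"xyz": [0,0,0.01],"turn": 0.12}
  ]
}}

```text
clock: 7.9
eef_pos: [0.5773, -0.3118, 0.0939]
orientation: [[0.997, 0.081, 0.002], [0.081, -0.997, -0.001], [0.002, 0.001, -1.0]]
contact_force: [4.3, 0.8, 1.8]
grip_width: 0.0635
grasp_force: 23.4
```

```bash
python3 -c "
from h import *
p,R=st()"
```

```text
t 7.9 clamp mm [-2.7  3.1 93.9] yaw 0.0813 F [4.3  0.82 1.82] T [ 0.31  -0.546  0.14 ] q6 0.955 grip 0.0635 23.4
```

Request:
{"api": "apply_moves", "payload": {
  "rows": [
    {"gripper": 5.8,"xyz": [0,0,0],"turn": 0.03},
    {"gripper": 5.8,"xyz": [0,0,0.01],"turn": 0.06},
    {"gripper": 5.8,"xyz": [0,0,0.01],"turn": 0.09}
  ]
}}

```text
clock: 8.2
eef_pos: [0.5772, -0.3119, 0.0938]
orientation: [[1.0, -0.009, 0.002], [-0.009, -1.0, -0.001], [0.002, 0.001, -1.0]]
contact_force: [4.8, 0.4, 3.6]
grip_width: 0.0635
grasp_force: 23.5
```

```bash
python3 -c "
from h import *
p,R=st()"
```

```text
t 8.2 clamp mm [-2.7  3.  93.8] yaw -0.0091 F [4.76 0.36 3.57] T [ 0.257 -0.698  0.209] q6 1.046 grip 0.0635 23.5
```

Request:
{"api": "apply_moves", "payload": {
  "rows": [
    {"gripper": 5.8,"xyz": [0,0,0],"turn": 0.04},
    {"gripper": 5.8,"xyz": [0,0,0.005],"turn": 0.08},
    {"gripper": 5.8,"xyz": [0,0,0.005],"turn": 0.1}
  ]
}}

```text
clock: 8.5
eef_pos: [0.5778, -0.3116, 0.0937]
orientation: [[0.994, -0.109, 0.003], [-0.109, -0.994, -0.001], [0.003, 0.0, -1.0]]
contact_force: [12.6, 2.5, 0.8]
grip_width: 0.0632
grasp_force: 23.4
```

```bash
python3 -c "
from h import *
p,R=st()"
```

```text
t 8.5 clamp mm [-2.2  3.4 93.7] yaw -0.109 F [12.6   2.53  0.8 ] T [ 0.645 -1.978  0.615] q6 1.146 grip 0.0632 23.4
```

The torque jumped to 0.6 N m, about four times the running torque, so the lid is home after about 0.62 rad. I'll hold briefly, open and lift.

Request:
{"api": "apply_moves", "payload": {
  "rows": [
    {"gripper": 5.8,"xyz": [0,0,0],"turn": 0},
    {"gripper": 5.8,"xyz": [0,0,0],"turn": 0}
  ]
}}

```text
clock: 8.7
eef_pos: [0.5779, -0.3116, 0.0937]
orientation: [[0.994, -0.107, 0.003], [-0.107, -0.994, -0.001], [0.004, 0.0, -1.0]]
contact_force: [11.2, 2.8, 1.7]
grip_width: 0.0636
grasp_force: 23.4
```

```bash
python3 -c "
from h import *
p,R=st()"
```

```text
t 8.7 clamp mm [-2.1  3.5 93.7] yaw -0.1074 F [11.22  2.75  1.66] T [ 0.594 -1.724  0.468] q6 1.144 grip 0.0636 23.4
```

Request:
{"api": "apply_moves", "payload": {
  "rows": [
    {"gripper": 6.5,"xyz": [0,0,0],"turn": 0},
    {"gripper": 8.5,"xyz": [0,0,0],"turn": 0},
    {"gripper": 8.5,"xyz": [0,0,0],"turn": 0},
    {"gripper": 8.5,"xyz": [0,0,0],"turn": 0},
    {"gripper": 8.5,"xyz": [0,0,0],"turn": 0},
    {"gripper": 8.5,"xyz": [0,0,-2],"turn": 0},
    {"gripper": 8.5,"xyz": [0,0,-5],"turn": 0},
    {"gripper": 8.5,"xyz": [0,0,-9],"turn": 0},
    {"gripper": 0,"xyz": [0,0,-12],"turn": 0},
    {"gripper": 0,"xyz": [0,0,-12],"turn": 0}
  ]
}}

```text
clock: 9.7
eef_pos: [0.5777, -0.3123, 0.2178]
orientation: [[0.994, -0.108, 0.006], [-0.108, -0.994, -0.003], [0.006, 0.003, -1.0]]
contact_force: [0.5, 0.1, 0.2]
grip_width: 0.0586
grasp_force: 0.0
```

```bash
python3 -c "
from h import *
to(-212,0,90)"
```

```text
t 9.7 clamp mm [ -2.2   2.7 217.8] yaw -0.1082 F [0.54 0.09 0.23] T [0.021 0.037 0.013] q6 1.145 grip 0.0586 0.0
cm [-20.77  -3.52  12.65] turn 0.1798
```

Request:
{"api": "apply_moves", "payload": {
  "rows": [
    {"gripper": 0,"xyz": [-5,-0.9,0],"turn": 0.1},
    {"gripper": 0,"xyz": [-10,-1.7,0],"turn": 0.18},
    {"gripper": 0,"xyz": [-15,-2.5,0],"turn": 0.18},
    {"gripper": 0,"xyz": [-20.8,-3.5,2],"turn": 0.18},
    {"gripper": 0,"xyz": [-20.8,-3.5,6],"turn": 0.18},
    {"gripper": 0,"xyz": [-20.8,-3.5,10],"turn": 0.18},
    {"gripper": 0,"xyz": [-20.8,-3.5,12.6],"turn": 0.18},
    {"gripper": 0,"xyz": [-20.8,-3.5,14.5],"turn": 0.18},
    {"gripper": 0,"xyz": [-20.8,-3.5,15],"turn": 0.18},
    {"gripper": 0,"xyz": [-20.8,-3.5,15],"turn": 0.18}
  ]
}}

```text
clock: 10.7
eef_pos: [0.3733, -0.2541, 0.062]
orientation: [[0.959, -0.284, -0.001], [-0.284, -0.959, 0.001], [-0.001, -0.0, -1.0]]
contact_force: [-0.0, 0.1, -0.8]
grip_width: 0.0002
grasp_force: 0.0
```

```bash
python3 - <<'E'
from h import *
st()
im=np.hstack([viewer.read_camera("top")[150:300,170:290,::-1],viewer.read_camera("scene")[150:300,160:280,::-1]])
cv2.imwrite("pics/p6.png",cv2.resize(im,None,fx=3.3,fy=3.3,interpolation=cv2.INTER_CUBIC))
E
```

```text
t 10.7 clamp mm [-214.6    0.4   62. ] yaw -0.2882 F [-0.04  0.06 -0.82] T [0.004 0.022 0.012] q6 1.205 grip 0.0002 0.0
```

View pics/p6.png

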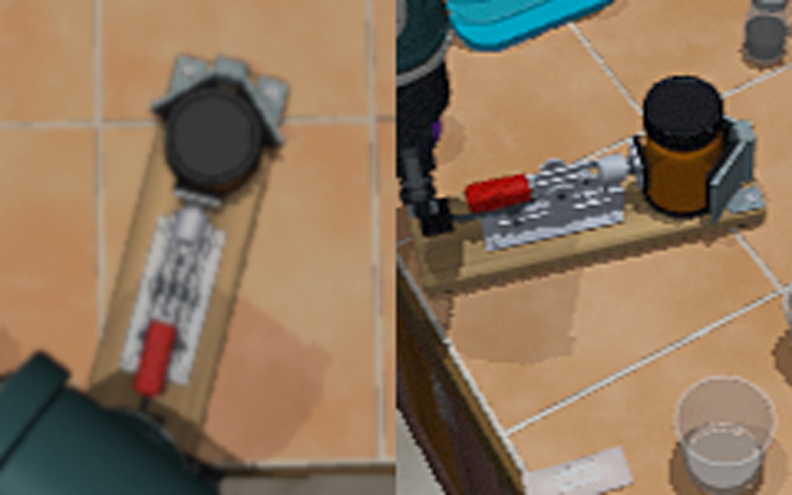

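The handle is locked with the fingers above the paddle. Now I'll press it steadily.

Request:
{"api": "apply_moves", "payload": {
  "rows": [
    {"gripper": 0,"xyz": [0.3,0,0.5],"turn": 0},
    {"gripper": 0,"xyz": [0.3,0,1.0],"turn": 0},
    {"gripper": 0,"xyz": [0.3,0,1.3],"turn": 0},
    {"gripper": 0,"xyz": [0.3,0,1.6],"turn": 0},
    {"gripper": 0,"xyz": [0.3,0,1.9],"turn": 0},
    {"gripper": 0,"xyz": [0.3,0,2.2],"turn": 0},
    {"gripper": 0,"xyz": [0.3,0,2.5],"turn": 0},
    {"gripper": 0,"xyz": [0.3,0,2.7],"turn": 0},
    {"gripper": 0,"xyz": [0.3,0,2.7],"turn": 0}
  ]
}}

```text
clock: 11.7
eef_pos: [0.3765, -0.2552, 0.0353]
orientation: [[0.959, -0.284, -0.0], [-0.284, -0.959, 0.0], [-0.0, -0.0, -1.0]]
contact_force: [-0.8, -0.6, 1.5]
grip_width: 0.0004
grasp_force: 0.6
```

```bash
python3 -c "
from h import *
p,R=st()"
```

```text
t 11.7 clamp mm [-211.3    0.3   35.3] yaw -0.2882 F [-0.8  -0.6   1.47] T [ 0.032 -0.002 -0.031] q6 1.207 grip 0.0004 0.6
```

Request:
{"api": "apply_moves", "payload": {
  "rows": [
    {"gripper": 0,"xyz": [-0.3,0,-1],"turn": 0},
    {"gripper": 0,"xyz": [-0.3,0,-3],"turn": 0},
    {"gripper": 0,"xyz": [-0.3,0,-7],"turn": 0},
    {"gripper": 0,"xyz": [-0.3,0,-12],"turn": 0},
    {"gripper": 0,"xyz": [-0.3,0,-16],"turn": 0},
    {"gripper": 0,"xyz": [-0.3,0,-16],"turn": 0}
  ]
}}

```text
clock: 12.3
eef_pos: [0.3747, -0.2553, 0.2024]
orientation: [[0.959, -0.284, 0.007], [-0.284, -0.959, -0.005], [0.008, 0.003, -1.0]]
contact_force: [0.1, 0.2, -0.3]
grip_width: 0.0002
grasp_force: 0.0
```

```bash
python3 - <<'E'
from h import *
st()
im=np.hstack([viewer.read_camera("top")[150:300,170:290,::-1],viewer.read_camera("scene")[150:300,160:280,::-1]])
cv2.imwrite("pics/p7.png",cv2.resize(im,None,fx=3.3,fy=3.3,interpolation=cv2.INTER_CUBIC))
E
```

```text
t 12.3 clamp mm [-213.    -0.3  202.4] yaw -0.2882 F [ 0.12  0.19 -0.31] T [ 0.009  0.045 -0.037] q6 1.205 grip 0.0002 0.0
```

View pics/p7.png

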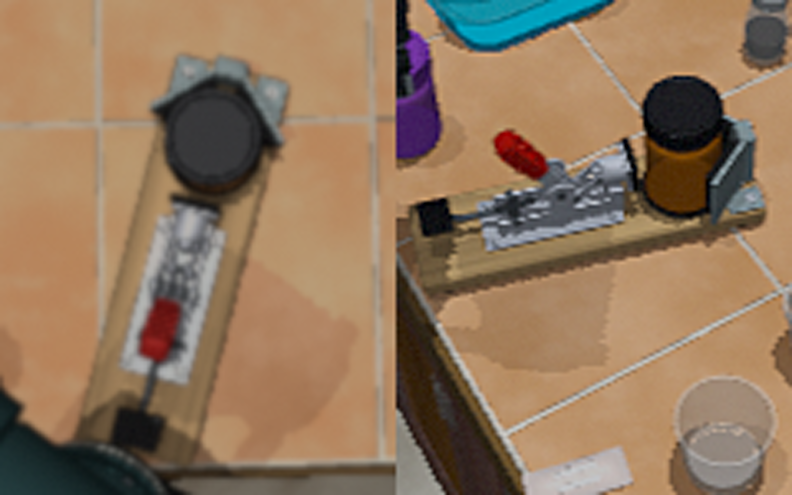

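The handle is open, the jaw is clear of the jar, the jar stands upright in the V, and the paddle is back up. Handing in.

```bash
python3 -c "
from h import *
print(ctrl.sign_off())"
```

```text
the job is handed in; nothing more can be done
None
```

I clamped the jar, screwed the lid until it stopped dead (about 0.6 rad), pressed the release so the handle sprang open, and handed the job in with the jar standing free and upright; the hand-in call returned no verdict.

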